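Load a coded housing into the code-reading station

TASK

Pull the code-reading station's guard door open by its handle until it stands at a right angle or wider, and leave it open. Then take the aluminium housing with the code label from the bench and stand it upright in the middle of the round pad inside, with its code label squarely facing the reader's window. Leave everything else on the bench where it is.

Things in the scene. Friction and masses are not known exactly. Their poses are not given: they have to be found in the camera images.
- station: White bench-top code-reading station, fixed to the table on the robot's left: plinth 30 mm high, 360 mm deep, 224 mm wide. Origin on the table, 105 mm behind the plinth's front edge. +x from the front (door) to the rear, +y to the left seen from the front, z up. Its rear housing (x 93 to 253 mm) is 180 mm high.
- chamber_floor (a point): Middle of the chamber's floor, 30 mm above the table, axes as the station's. The chamber is 191 mm long (x) and 198 mm wide (y), with 8 mm side walls up to 127 mm above the table and no roof but the door's.
- door (a joint): Angle of the guard door in rad: 0 shut, grows as it swings open, stop at 1.9. The hinge is upright with light friction; the door stays where it is left and starts shut or a little ajar.
- door_hinge (a point): Point on the upright hinge axis at the station's right front corner, 98 mm above the table. Turns with the door: y points from the hinge along the front panel to its free edge, x into the chamber, z up. Opening turns it anticlockwise seen from above. Front panel: white frame, green pane, 212 mm wide, 10 mm thick (centred on the axis), 33 to 138 mm above the table.
- door_roof (a point): Middle of the top of the door's roof plate, 138 mm above the table. The plate (190 x 212 x 8 mm, white frame, green pane) is one piece with the front panel, covers the whole chamber when shut and swings with the panel.
- door_pull: The door's handle: upright round steel bar, 12 mm thick, from 68 to 128 mm above the table, with a stem to the panel at each end. Origin at the middle of the bar, 98 mm above the table, 35 mm in front of the panel's face, 187 mm from the hinge axis along the panel (40 mm in front of the axis). Axes as for door_hinge: stems run along +x.
- fixture: The fixture on the chamber floor: round dark steel pad and grey reader block. Origin under the centre of the pad, 30 mm above the table; x points level from the pad centre to the reader. Its direction in the chamber differs from time to time. Reader block: 38 (x) x 50 (y) mm, from 66 to 104 mm out from the pad centre, 4 to 70 mm above the origin.
- pad_top (a point): Centre of the pad's top face: pad 68 mm across, 8 mm thick, top 38 mm above the table.
- reader_window (a point): Middle of the reader's round window, 65 mm from the pad's axis, 76 mm above the table; it looks towards the pad, along the fixture's -x.
- housing: The coded housing: plain aluminium cylinder, 50 mm across, 80 mm tall, about 0.3 kg, with a dark ring near its foot and one white label (18 mm wide, 26 mm high) with a dark square dot code on its side, and a black bar on its top from the middle towards the label. Stands upright. Origin: centre of its underside; its +x points out through the label, z up.
- housing_code (a point): Centre of the code label, on the housing's side, 42 mm above its underside.
- drum: Bystander: wide short aluminium part without a label, 64 mm across, 52 mm tall with a narrower top. Origin under its centre.
- slim: Bystander: slim aluminium part without a label, 34 mm across, 95 mm tall, narrower at the top. Origin under its centre.
- mug: Bystander: white mug, 80 mm across, 92 mm tall. Origin under its centre.
- screwdriver: Bystander: screwdriver lying on the bench.
- cleaner: Bystander: white bottle, 60 mm across, 110 mm tall. Origin under its centre.
Mind the look-alikes: they are no part of the job. Leave any orange or red look-alike of the housing alone.

How it is judged:
By the outcome, as a careful person would: the job done as asked, in the order asked, and still so for the second after the job is handed in, with the robot touching nothing.
It also fails if it takes over 64 s, if anything falls off the work surface, if the arm or the gripper's body presses on something with over 40 N, if the wrist force passes 120 N, or if a joint passes its speed limit or range.

ROBOT

A 6-joint arm with a two-finger parallel gripper is mounted at the origin on the work surface. World frame = base frame: x ahead of the robot, y to its left, z up, the work surface at z = 0. Lengths are in m, angles in rad, forces in N, time in s.
With the tool pointing down it reaches from about 0.3 to 0.875 m from the base axis. Payload 6.4 kg.
Tool frame: the origin (TCP) lies on the mounting face of the last link; the fingertips stand 173 mm ahead of it and the grasp point (between the pads) lies 155 mm ahead of it; z points along the fingers, y is the line along which they close (so a half turn about z gives the same grasp; the last joint's range is limited). The gripper opens to 85 mm and grips with 20 to 120 N. Pads are 22 mm wide; open, the fingers measure 114 mm over their backs; the gripper's body (76 mm by 85 mm) begins 54 mm behind the grasp point. The pads swing forward as they close: fully open they stand 13 mm farther back than shut.
Start: joints at [-1.484, 0.181, 1.607, -0, 1.354, -0.206], TCP at [0.166, -0.551, 0.405] pointing down, gripper open.
Joint ranges: [-2.99, 2.99], [-0.89, 2.07], [0.3, 2.58], [-1.14, 4.28], [0, 2.63], [-3.12, 3.12]. Speed limits (rad/s): [2.57, 2.57, 3.01, 3.14, 3.14, 3.14].

INTERFACE

Orientations are given as a rotation vector (axis times angle).
In Python, from bench import readout, vision, r gives the robot as it stands. The module is installed in compiled form; this text tells all that it offers.
- The arm moves only by the shell command python3 -m jog 'ROWS' [OPENING] [FORCE]. ROWS is JSON, a list of rows, each a list of 4 numbers: the shift along the tool's x, y, z in units of 0.08 m (1.0 is 0.08 m), then the turn about the tool's z in units of 180 degrees (1.0 is 180 degrees). In form: [[tx, ty, tz, roll], ...]. A call has 1 to 10 rows; each row is the pose to reach, as a shift and turn from the pose commanded when the call began, along the tool's axes at that moment, turning the shorter way round; what a row does not reach only later rows make up. A row lasts 1/10 s, in which the tool goes at most 50 mm and 8.59 degrees, less where a joint would pass 70% of its speed; a pose out of reach is approached as far as the arm can. A call with a number of a shift or a turn outside -1 to 1 is refused whole. A call with a gripper value outside its range is refused whole. OPENING is the closure, from -1 (fully open) to 1 (shut), set as the call begins (- or left out, the last holds). The fingers move at their own pace and stop on an object; FORCE is the grip in N (left out, the last holds). Time passes only in rows, so rows that repeat a pose let the fingers close. It gives the time, the measured TCP pose, the force, the opening and the grip force at its end, in the units of the state.
- readout.state(): the state, without advancing time (a new reading comes with each control period).
- vision.capture(name): name is "scene" or "top" or "wrist"; returns a dict with "frame" (400x640x3 uint8, blue, green, red), "fx", "fy", "cx", "cy" (pixels), "dist_coeffs" ([k1, k2, p1, p2, k3] as OpenCV has them; the pictures are not rectified), "position" and "rotation" of the camera in the world. Camera axes: x right, y up, looking along -z (the intrinsics and any distortion apply to the point x, -y, -z); pixel columns grow to the right and rows downward; lengths in m; the calibration is good to about 2 mm. A picture is of the moment at which its call begins. There is no depth.
- r.finish_job(): hands the job in; it is judged then, once.
The state is a dict: "clock": time; "joint_pos": joint angles; "joint_vel": joint speeds; "joint_torque": joint torques, N m; "ee_pos": TCP position; "ee_rot": TCP orientation; "force": force on the tool from outside, world axes, zero at the start; "torque": the same for the moment, N m; "finger_gap": finger opening in m; "grasp_force": force on a finger pad.
Only numpy, scipy, OpenCV 4.12 (cv2) and the standard library are available. Lean on these libraries where they do the work, as an engineer would, in place of code of your own. Each camera call takes 0.05 s, during which the arm holds its last target. There are 200 camera calls.

## Working session

There is one attempt and no reset: what is moved stays moved. The work goes in short steps, Python scripts to look and compute and a shell command to move; the robot and the scene stay as the last step left them, time stands still between calls to the robot, and variables do not carry over. Pictures are saved under pics/ and viewed, at most 10 in all, crops included, and the job is handed in when it is done.

```bash
mkdir -p pics; cat > h.py <<'E'
import numpy as np, cv2
from scipy.spatial.transform import Rotation as R
from bench import readout, vision, r
def cam(n):
    c=vision.capture(n); c['K']=np.array([[c['fx'],0,c['cx']],[0,c['fy'],c['cy']],[0,0,1.]]); c['d']=np.array(c['dist_coeffs'],float)
    Rm=np.array(c['rotation'],float); c['R']=Rm if Rm.shape==(3,3) else R.from_rotvec(Rm).as_matrix(); c['p']=np.array(c['position'],float); return c
def plane(c,uv,z):
    q=cv2.undistortPoints(np.array(uv,float).reshape(-1,1,2),c['K'],c['d']).reshape(-1,2)
    d=np.c_[q[:,0],-q[:,1],-np.ones(len(q))]@c['R'].T
    return c['p']+d*((z-c['p'][2])/d[:,2])[:,None]
def proj(c,P):
    q=(np.atleast_2d(P)-c['p'])@c['R']; q=q*[1,-1,-1]
    return cv2.projectPoints(q,np.zeros(3),np.zeros(3),c['K'],c['d'])[0].reshape(-1,2)
E
python3 - <<'E'
from h import *
s=readout.state(); print({k:np.round(v,3) for k,v in s.items()})
ims=[]
for n in("scene","top"):
    c=cam(n); print(n,c['p'],c['R'].round(3).tolist(),c['fx'],c['d']); cv2.imwrite(f'pics/{n}0.png',c['frame'])
E
```

```text
{'clock': np.float64(0.0), 'joint_pos': array([-1.484,  0.182,  1.608,  0.   ,  1.354, -0.206]), 'joint_vel': array([-0.001,  0.001, -0.   , -0.   , -0.   ,  0.   ]), 'joint_torque': array([ 1.0000e-03, -4.4487e+01, -3.5133e+01, -0.0000e+00,  9.0000e-03,
        0.0000e+00]), 'ee_pos': array([ 0.166, -0.55 ,  0.404]), 'ee_rot': array([-3.106, -0.458, -0.   ]), 'force': array([-0.333, -0.131,  0.058]), 'torque': array([-0.009, -0.079,  0.024]), 'grasp_force': np.float64(0.0), 'finger_gap': np.float64(0.085)}
scene [ 1.36896326 -0.40680446  1.02795317] [[0.399, -0.663, 0.633], [0.917, 0.276, -0.288], [0.016, 0.696, 0.718]] 498.6273365250327 [0.05335685 0.         0.         0.         0.        ]
top [ 0.38456731 -0.01370708  1.24082975] [[-0.011, 0.99, -0.141], [-1.0, -0.008, 0.022], [0.02, 0.141, 0.99]] 477.15318244582636 [-0.01965537  0.          0.          0.          0.        ]
```

View pics/top0.png

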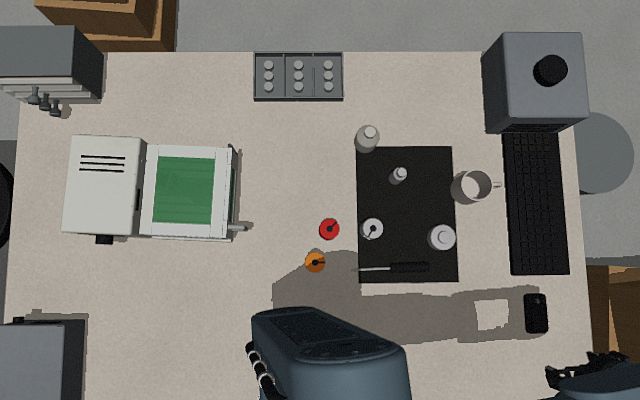

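View pics/scene0.png

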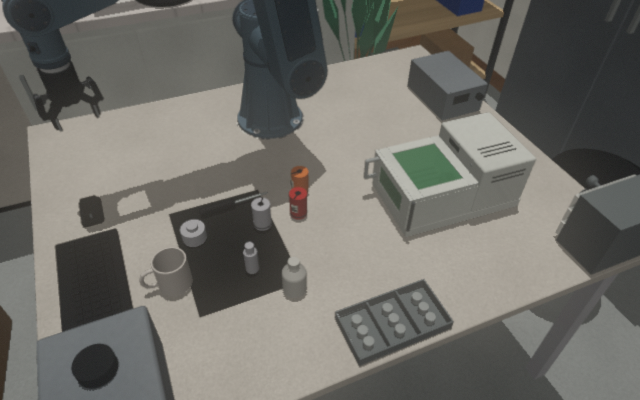

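Top view: the housing candidates are silver with a black bar on top (372,228), orange (315,262), red (329,228), drum (442,237) and slim (399,175). Only the silver one at (372,228) fits the description. The station's rear housing is at (75-141, 136-241), its handle at about (240,227). Next I'll take one close crop and measure.

```bash
python3 - <<'E'
from h import *
c=cam("top"); f=c['frame']
a=cv2.resize(f[125:250,55:255],None,fx=4,fy=4,interpolation=cv2.INTER_CUBIC)
b=cv2.resize(f[205:255,340:400],None,fx=4,fy=4,interpolation=cv2.INTER_CUBIC)
o=np.zeros((600,800,3),np.uint8); o[:500]=a
s=cam("scene")['frame'][185:235,225:285]
o[400:600,560:800]=b; o[400:600,320:560]=cv2.resize(s,None,fx=4,fy=4)
cv2.imwrite('pics/crop1.png',o)
hsv=cv2.cvtColor(f,cv2.COLOR_BGR2HSV)
g=cv2.inRange(hsv,(45,80,40),(85,255,255)); g[:,:140]=0;g[:,230:]=0
cn=max(cv2.findContours(g,0,2)[0],key=cv2.contourArea); rc=cv2.minAreaRect(cn); bx=cv2.boxPoints(rc)
P=plane(c,bx,.138); print('pane',bx.round(1).tolist(),P.round(4).tolist(), P.mean(0).round(4))
for n,px,z in(("housing",(372,228),.08),("red",(329,228),.08),("orange",(315,262),.08),("handle",(240,227),.128),("drum",(442,237),.052),("slim",(399,175),.095),("cleaner",(368,132),.11)): print(n,plane(c,[px],z).round(3))
E
```

```text
pane [[152.60000610351562, 221.0], [157.5, 154.8000030517578], [214.1999969482422, 158.89999389648438], [209.39999389648438, 225.10000610351562]] [[0.4759, 0.3355, 0.138], [0.6317, 0.3299, 0.138], [0.6208, 0.1966, 0.138], [0.4652, 0.2048, 0.138]] [0.5484 0.2667 0.138 ]
housing [[ 0.459 -0.179  0.08 ]]
red [[ 0.46  -0.074  0.08 ]]
orange [[ 0.378 -0.039  0.08 ]]
handle [[0.461 0.136 0.128]]
drum [[ 0.436 -0.358  0.052]]
slim [[ 0.587 -0.247  0.095]]
cleaner [[ 0.691 -0.171  0.11 ]]
```

View pics/crop1.png

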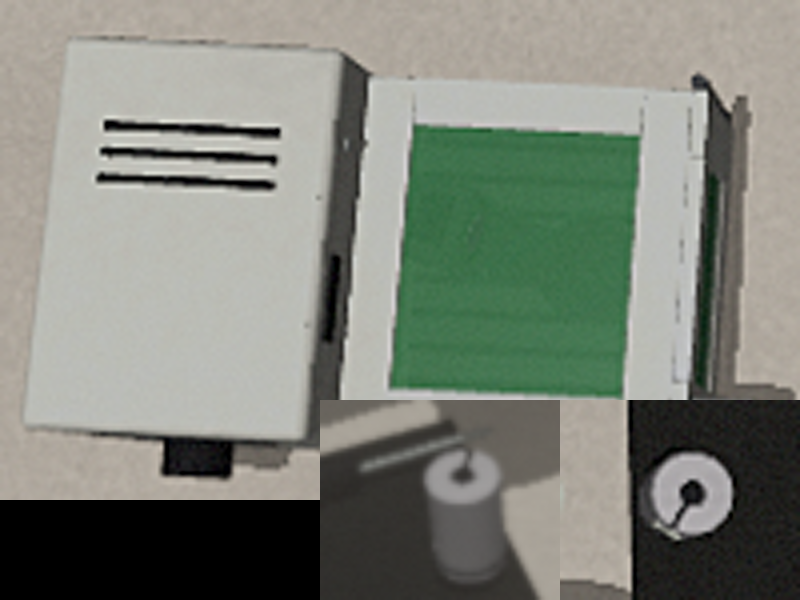

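The crop confirms the choice: a plain silver cylinder, top centre at (373,228), with the black bar pointing to (368,237.5) and the white label just visible there. Next come the station and door corners.

```bash
python3 - <<'E'
from h import *
c=cam("top"); g=cv2.cvtColor(c['frame'],cv2.COLOR_BGR2GRAY)
def sub(p,w=4): return cv2.cornerSubPix(g,np.array(p,np.float32).reshape(-1,1,2),(w,w),(-1,-1),(3,50,.01)).reshape(-1,2)
h=[(72.5,134.5),(140,137.5),(131.2,235),(61.2,231.2)]; hs=sub(h); H=plane(c,hs,.18)
print(hs.round(1).tolist(),H[:,:2].round(3).tolist())
for i in range(4):
    d=H[(i+1)%4]-H[i]; print('edge',np.linalg.norm(d).round(4),np.degrees(np.arctan2(d[1],d[0])).round(1))
d=[(148,144.5),(231.5,148.5),(228.5,240.5),(141,236)]; ds=sub(d); D=plane(c,ds,.138)
print(ds.round(1).tolist(),D[:,:2].round(3).tolist())
for i in range(4):
    e=D[(i+1)%4]-D[i]; print('edge',np.linalg.norm(e).round(4),np.degrees(np.arctan2(e[1],e[0])).round(1))
o=cv2.resize(c['frame'][130:250,130:250],None,fx=5,fy=5,interpolation=cv2.INTER_CUBIC)
cv2.imwrite('pics/crop2.png',o)
E
```

```text
[[71.80000305175781, 134.6999969482422], [140.1999969482422, 137.5], [129.1999969482422, 235.5], [60.70000076293945, 231.1999969482422]] [[0.671, 0.513], [0.663, 0.358], [0.441, 0.373], [0.452, 0.524]]
edge 0.1557 -92.9
edge 0.2225 176.1
edge 0.152 85.9
edge 0.2192 -2.9
[[147.1999969482422, 143.1999969482422], [231.5, 148.5], [231.6999969482422, 240.5], [138.8000030517578, 235.39999389648438]] [[0.66, 0.355], [0.645, 0.156], [0.429, 0.153], [0.443, 0.366]]
edge 0.1991 -94.1
edge 0.2161 -179.1
edge 0.2134 86.4
edge 0.2169 -2.9
```

View pics/crop2.png

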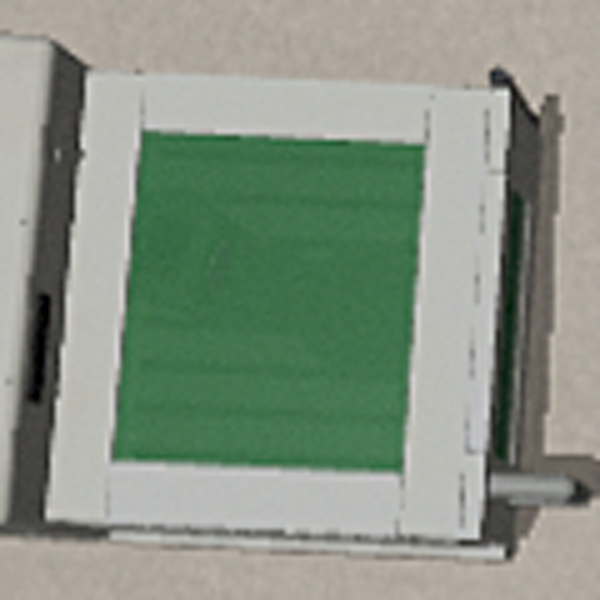

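The crop shows the roof plate's front edge running from (232,148.4) to (226.6,238), its rear edge from (148,144.4) to (139.6,234), and the handle bar top near (245.2,227.6).

```bash
python3 - <<'E'
from h import *
c=cam("top")
D=plane(c,[(232,148.4),(226.6,238),(148,144.4),(139.6,234)],.138)[:,:2]; print(D.round(4).tolist())
for a,b in((0,1),(2,3),(0,2),(1,3)):
    e=D[b]-D[a]; print(np.linalg.norm(e).round(4),np.degrees(np.arctan2(e[1],e[0])).round(2))
b=plane(c,[(245.2,227.6)],.128); print('bar',b)
s=cam("scene"); print(proj(s,np.r_[b[0,:2],.128]),proj(s,np.r_[D[0],.138]),proj(s,np.r_[D[1],.138]))
# housing label dir
p=plane(c,[(373,228.2),(368,237.5)],.08); v=p[1]-p[0]; print(p[0],np.linalg.norm(v),np.degrees(np.arctan2(v[1],v[0])))
f=c['frame'][205:255,340:400]; m=cv2.inRange(f,(140,140,140),(255,255,255)); m[:,:18]=0
(cx,cy),rr=cv2.minEnclosingCircle(max(cv2.findContours(m,0,2)[0],key=cv2.contourArea)); print(cx+340,cy+205,rr,plane(c,[(cx+340,cy+205),(cx+340+rr,cy+205)],.08))
E
```

```text
[[0.6457, 0.1552], [0.4352, 0.1648], [0.6568, 0.3531], [0.4462, 0.3643]]
0.2107 177.38
0.2109 176.94
0.1982 86.78
0.1998 86.84
bar [[0.45935799 0.12365386 0.128     ]]
[[364.37364401 161.54952126]] [[409.06684224 200.16491509]] [[373.94972836 149.88569379]]
[ 0.45802918 -0.18119422  0.08      ] 0.025870346328189308 150.25654612288926
372.72818756103516 227.91610717773438 9.77132797241211 [[ 0.45872769 -0.18054897  0.08      ]
 [ 0.45847903 -0.20446492  0.08      ]]
```

```bash
cat >> h.py <<'E'
def pose():
    s=readout.state(); M=R.from_rotvec(s['ee_rot']).as_matrix()
    return s,np.array(s['ee_pos']),M,np.degrees(np.arctan2(M[1,0],M[0,0]))
def go(xyz,ty=None):
    "units of shift and roll to bring TCP to xyz with tool y at ty deg (mod 180)"
    s,p,M,psi=pose(); d=M.T@(np.array(xyz)-p)/.08
    roll=0
    if ty is not None: roll=-((ty+90-psi+90)%180-90)/180
    print('t',round(float(s['clock']),2),'p',p.round(4),'psi',psi.round(2),'ty',(psi-90).round(2),'j',np.round(s['joint_pos'],2),'F',np.round(s['force'],1),'gap',round(float(s['finger_gap']),4)); print('units',d.round(3),'roll',round(roll,4))
E
P='[[0.37,-0.44,0,0],[0.74,-0.88,0,0],[0.74,-0.88,0,0]]'
python3 -m jog '[[0.37,-0.44,0,0],[0.74,-0.88,0,0],[0.74,-0.88,0,0]]'
python3 -m jog '[[0.37,-0.44,0,0],[0.74,-0.88,0,0],[0.74,-0.88,0,0]]'
python3 -c "
from h import *
go([.458,.1265,.405],-3)"
```

```text
clock: 0.65
ee_pos: [0.204, -0.462, 0.4038]
ee_rot: [-3.104, -0.462, -0.002]
force: [-0.6, -0.5, 0.4]
finger_gap: 0.0855
grasp_force: 0.0
clock: 0.95
ee_pos: [0.2401, -0.378, 0.4043]
ee_rot: [-3.105, -0.463, -0.001]
force: [-1.7, -0.5, 0.5]
finger_gap: 0.0855
grasp_force: 0.0
t 0.95 p [ 0.2401 -0.378   0.4043] psi 16.97 ty -73.03 j [-1.27 -0.11  1.91  0.    1.35  0.  ] F [-1.7 -0.5  0.5] gap 0.0855
units [ 4.446 -5.236  0.006] roll -0.3891
```

```bash
python3 -m jog '[[0.37,-0.44,0,0],[0.74,-0.87,0,0],[0.74,-0.87,0,0]]' >/dev/null
python3 -m jog '[[0.37,-0.44,0,0],[0.74,-0.87,0,0],[0.74,-0.87,0,0]]' >/dev/null
python3 -m jog '[[0.37,-0.44,0,0],[0.74,-0.87,0,0],[0.74,-0.87,0,0]]' >/dev/null
python3 -m jog '[[0.37,-0.44,0,0],[0.74,-0.87,0,0],[0.74,-0.87,0,0]]' >/dev/null
python3 -m jog '[[0.37,-0.44,0,0],[0.74,-0.87,0,0],[0.74,-0.87,0,0]]' >/dev/null
python3 -m jog '[[0.3,-0.4,0,-0.048],[0.3,-0.4,0,-0.095],[0.3,-0.4,0,-0.142],[0.3,-0.4,0,-0.19],[0.3,-0.4,0,-0.237],[0.3,-0.4,0,-0.285],[0.3,-0.4,0,-0.332],[0.3,-0.4,0,-0.389],[0.3,-0.4,0,-0.389],[0.3,-0.4,0,-0.389]]'
python3 - <<'E'
from h import *
go([.458,.1265,.405],-3)
c=cam('wrist'); cv2.imwrite('pics/w1.png',c['frame']); print(c['p'],proj(c,[[.458,.1265,.128],[.458,.1265,.068]]))
E
```

```text
clock: 3.45
ee_pos: [0.4359, 0.0731, 0.4047]
ee_rot: [2.287, 2.153, -0.001]
force: [-0.3, 0.7, 0.9]
finger_gap: 0.0856
grasp_force: 0.0
t 3.45 p [0.4359 0.0731 0.4047] psi 86.55 ty -3.45 j [-0.1  -0.13  1.92 -0.    1.35 -0.04] F [-0.3  0.7  0.9] gap 0.0856
units [ 0.683  0.236 -0.004] roll -0.0025
[0.44090359 0.14859936 0.37363916] [[345.42791071 127.32551476]
 [340.68358558 121.67807757]]
```

View pics/w1.png

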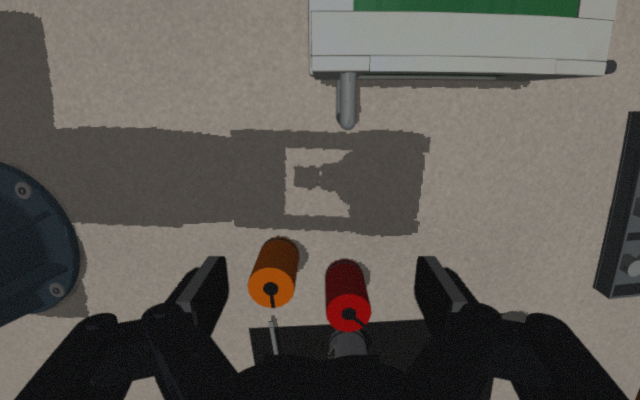

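The wrist view shows the handle bar's top centre near (347.5,120), its outer end at (348,128), and the door's front top edge from (311,74) to (609,70).

```bash
python3 - <<'E'
from h import *
c=cam('wrist'); b=plane(c,[(347.5,119.5)],.128)[0]; print(b, plane(c,[(348,128.5),(337,115),(358,115)],.128)[:,:2])
e=plane(c,[(311,74),(610,72)],.138); print(e); d=e[0]-e[1]; print(np.degrees(np.arctan2(d[1],d[0])),np.linalg.norm(d))
go([b[0],b[1],.405],-3)
E
```

```text
[0.45966581 0.1324903  0.128     ] [[0.45978767 0.12588474]
 [0.45204356 0.13619962]
 [0.46754629 0.13530419]]
[[0.43507973 0.16531582 0.138     ]
 [0.65090134 0.15856784 0.138     ]]
178.20914704782973 0.21592706954990606
t 3.55 p [0.4357 0.0737 0.4047] psi 86.57 ty -3.43 j [-0.1  -0.13  1.92 -0.    1.35 -0.04] F [-0.8 -0.3 -1.1] gap 0.0855
units [ 0.751  0.255 -0.004] roll -0.0024
```

```bash
python3 -m jog '[[0.36,0.12,0,0],[0.72,0.25,0.2,0],[0.72,0.25,0.6,0],[0.72,0.25,1.0,0],[0.72,0.25,1.0,0]]' >/dev/null
python3 -m jog '[[0,0,0.3,0],[0,0,0.6,0],[0,0,0.75,0],[0,0,0.75,0]]'
python3 - <<'E'
from h import *
go([.459,.130,.265],-3)
E
python3 -m jog '[[0,0,0,0],[0,0,0,0],[0,0,0,0],[0,0,0,0],[0,0,0,0],[0,0,0,0],[0,0,0,0],[0,0,0,0]]' 1 30
```

```text
clock: 4.45
ee_pos: [0.4584, 0.1308, 0.2643]
ee_rot: [-2.283, -2.156, 0.003]
force: [0.3, -0.1, 0.7]
finger_gap: 0.0858
grasp_force: 0.0
t 4.45 p [0.4584 0.1308 0.2643] psi 86.74 ty -3.26 j [ 0.03  0.15  1.96 -0.    1.03  0.09] F [ 0.3 -0.1  0.7] gap 0.0858
units [-0.009  0.008 -0.009] roll -0.0014
clock: 5.25
ee_pos: [0.4587, 0.1311, 0.2651]
ee_rot: [2.282, 2.158, 0.001]
force: [-2.3, -0.4, 6.4]
finger_gap: 0.0111
grasp_force: 29.3
```

```bash
python3 -m jog '[[-0.162,0.041,0,-0.0222],[-0.32,0.092,0,-0.0444],[-0.475,0.155,0,-0.0667],[-0.625,0.228,0,-0.0889],[-0.769,0.312,0,-0.1111],[-0.9075,0.4055,0,-0.1333]]'
python3 -m jog '[[-0.162,0.041,0,-0.0222],[-0.32,0.092,0,-0.0444],[-0.475,0.155,0,-0.0667],[-0.625,0.228,0,-0.0889],[-0.769,0.312,0,-0.1111],[-0.9075,0.4055,0,-0.1333]]'
python3 -c "
from h import *
go([.648,.162,.265])"
```

```text
clock: 5.85
ee_pos: [0.4875, 0.0563, 0.2652]
ee_rot: [1.78, 2.587, 0.001]
force: [1.2, 2.9, 1.9]
finger_gap: 0.011
grasp_force: 29.4
clock: 6.45
ee_pos: [0.5439, 0.0002, 0.2651]
ee_rot: [1.203, 2.901, 0.002]
force: [1.7, 3.5, 4.1]
finger_gap: 0.0115
grasp_force: 29.7
t 6.45 p [5.439e-01 2.000e-04 2.651e-01] psi 134.93 ty 44.93 j [-0.22  0.28  1.79  0.    1.06 -1.  ] F [1.7 3.5 4.1] gap 0.0115
units [0.513 2.35  0.005] roll 0
```

Forces stay low and the door follows the arc (hinge still at the expected offset). I'll carry on.

```bash
python3 -m jog '[[-0.162,0.041,0,-0.0222],[-0.32,0.092,0,-0.0444],[-0.475,0.155,0,-0.0667],[-0.625,0.228,0,-0.0889],[-0.769,0.312,0,-0.1111],[-0.9075,0.4055,0,-0.1333]]' |grep -E 'pos|force'
python3 -m jog '[[-0.162,0.041,0,-0.0222],[-0.32,0.092,0,-0.0444],[-0.475,0.155,0,-0.0667],[-0.625,0.228,0,-0.0889],[-0.769,0.312,0,-0.1111],[-0.9075,0.4055,0,-0.1333]]' |grep -E 'pos|force'
python3 -m jog '[[-0.162,0.041,0,-0.0222],[-0.32,0.092,0,-0.0444],[-0.32,0.092,0,-0.0444],[-0.32,0.092,0,-0.0444]]' |grep -E 'pos|force'
python3 -m jog '[[0,0,0,0],[0,0,0,0],[0,0,0,0],[0,0,0,0],[0,0,0,0],[0,0,0,0]]' -1
python3 -c "
from h import *
go([.648,.162,.265])"
```

```text
ee_pos: [0.618, -0.0281, 0.2652]
force: [1.1, 4.0, 5.8]
grasp_force: 29.8
ee_pos: [0.6973, -0.0238, 0.2652]
force: [-1.4, 3.1, 6.0]
grasp_force: 29.8
ee_pos: [0.7221, -0.0152, 0.2652]
force: [-0.6, 3.4, 5.7]
grasp_force: 30.7
clock: 8.65
ee_pos: [0.7218, -0.0159, 0.2646]
ee_rot: [0.294, -3.128, 0.0]
force: [0.6, -0.3, -0.5]
finger_gap: 0.0852
grasp_force: 0.0
t 8.65 p [ 0.7218 -0.0159  0.2646] psi -169.25 ty -259.25 j [-0.19  0.63  1.29 -0.    1.22 -1.94] F [ 0.6 -0.3 -0.5] gap 0.0852
units [ 0.491  2.356 -0.005] roll 0
```

```bash
python3 -m jog '[[0,0,-0.3,0],[0,0,-0.6,0],[0,0,-1,0],[0,0,-1,0]]' >/dev/null
python3 -m jog '[[0,0,-0.5,0],[0,0,-0.75,0],[0.45,-0.17,-0.75,0],[0.9,-0.35,-0.75,0],[0.9,-0.35,-0.75,0]]' >/dev/null
python3 -m jog '[[0.45,-0.17,0,0],[0.9,-0.35,0,0],[0.9,-0.35,0,0]]' >/dev/null
python3 -m jog '[[0.45,-0.17,0,0],[0.9,-0.35,0,0],[0.9,-0.35,0,0]]' >/dev/null
python3 -m jog '[[0.45,-0.17,0,0],[0.9,-0.35,0,0],[0.9,-0.35,0,0],[0.9,-0.35,0,0]]' >/dev/null
python3 - <<'E'
from h import *
go([.4587,-.1805,.405],60)
c=cam('top'); cv2.imwrite('pics/t2.png',cv2.resize(c['frame'][120:270,130:330],None,fx=4,fy=4,interpolation=cv2.INTER_CUBIC))
c=cam('wrist'); cv2.imwrite('pics/w2.png',c['frame'])
print(proj(c,[.4587,-.1805,.08]))
E
```

```text
t 10.55 p [ 0.4603 -0.1798  0.405 ] psi -169.32 ty -259.32 j [-0.61 -0.    1.81  0.    1.34 -2.37] F [ 1.  -0.3 -0.1] gap 0.0852
units [ 0.021 -0.005  0.001] roll 0.226
[[321.29044043 179.63484655]]
```

View pics/t2.png

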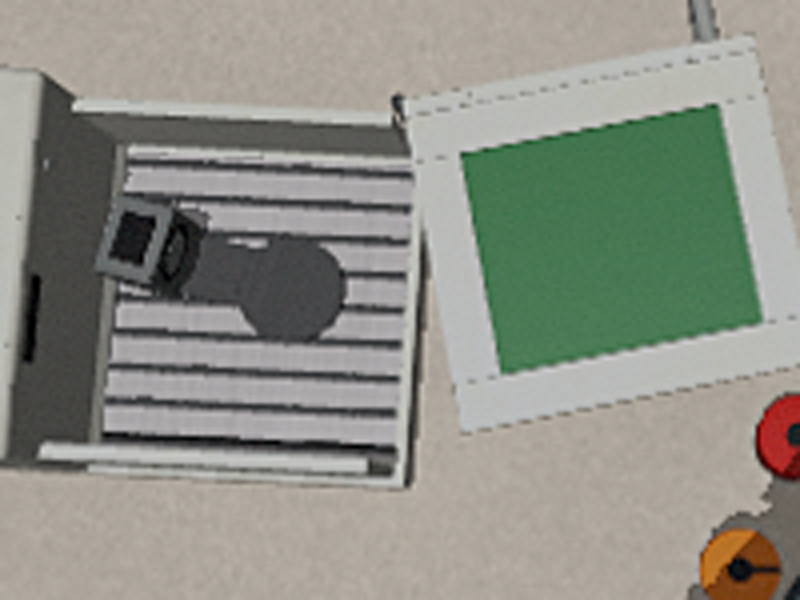

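View pics/w2.png

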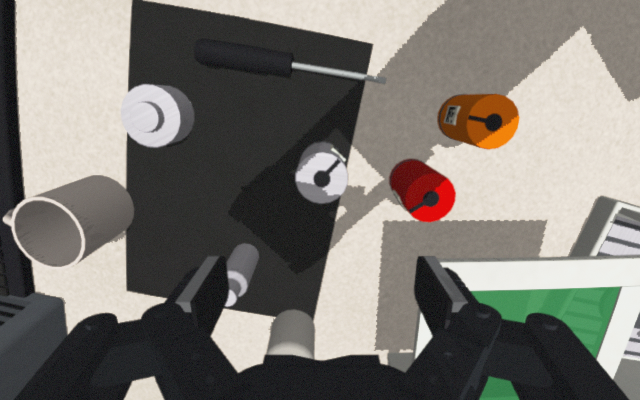

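The top view shows the door open at about 100°, the pad centre near crop (292,288), i.e. px (203,192), and the reader top corners at crop (125,197), (175,205), (157,285), (98,272). The wrist view shows the housing top at (322,179), with the bar to (339,161) and the white label beyond it.

```bash
python3 - <<'E'
from h import *
c=cam('top'); u=lambda L:[(130+x/4,120+y/4) for x,y in L]
g=c['frame'][165:215,188:222]; hsv=cv2.cvtColor(g,cv2.COLOR_BGR2HSV)
p=plane(c,u([(292,288),(292,342),(346,288),(292,234)]),.038); print('pad',p[:,:2].round(4).tolist())
t=plane(c,u([(125,197),(175,205),(157,285),(98,272)]),.100); print('reader',t[:,:2].round(4).tolist(),[np.linalg.norm(t[i]-t[i-3]).round(4) for i in range(4)])
m=t.mean(0); d=m-p[0]; print('dist',np.linalg.norm(d[:2]),'dir',np.degrees(np.arctan2(d[1],d[0])))
for a,b in((1,0),(2,3)): e=t[b]-t[a]; print('side dir',np.degrees(np.arctan2(e[1],e[0])))
for a,b in((1,2),(0,3)): e=t[b]-t[a]; print('cross dir -90',np.degrees(np.arctan2(e[1],e[0]))-90)
f=cv2.getPerspectiveTransform
w=cam('wrist'); 
q=w['frame'][135:225,280:365]; gm=cv2.cvtColor(q,cv2.COLOR_BGR2GRAY)
top=plane(w,[(322,178.5),(339,161)],.08); v=top[1]-top[0]; print(top,np.linalg.norm(v),np.degrees(np.arctan2(v[1],v[0])))
z=cv2.resize(q,None,fx=5,fy=5,interpolation=cv2.INTER_CUBIC)
tz=cv2.resize(c['frame'][160:225,145:225],None,fx=7,fy=7,interpolation=cv2.INTER_CUBIC)[:450,:375]
cv2.imwrite('pics/z.png',np.hstack([z,tz])); print(z.shape)
E
```

```text
pad [[0.5567, 0.2425], [0.5222, 0.2417], [0.5564, 0.2083], [0.5914, 0.2432]]
reader [[0.6043, 0.3313], [0.5991, 0.301], [0.5503, 0.3103], [0.5585, 0.346]] [np.float64(0.0308), np.float64(0.0497), np.float64(0.0366), np.float64(0.0481)]
dist 0.08251020014910873 dir 74.97970683861872
side dir 80.33783016708081
side dir 77.05048143105908
cross dir -90 79.20130852609748
cross dir -90 72.26288311261357
[[ 0.45737654 -0.17964515  0.08      ]
 [ 0.4382077  -0.16743652  0.08      ]] 0.02272653183450857 147.50694026076172
(450, 425, 3)
```

View pics/z.png

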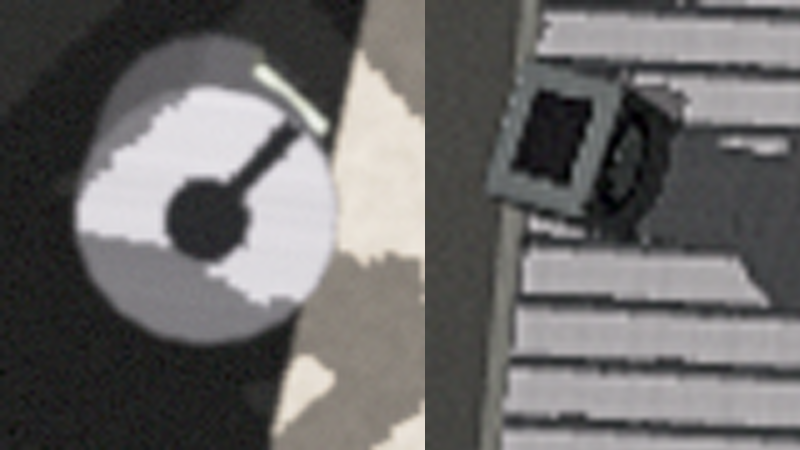

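The crops agree: housing top centre (321.4,178.4) and bar end (338.6,160), so the label faces about 148.5°. The right half shows the reader block, whose window faces the pad. I'll grip across the label at tool y = 58.5°.

```bash
python3 -m jog '[[0.035,0,0.1,0.047],[0.035,0,0.3,0.094],[0.035,0,0.5,0.141],[0.035,0,0.7,0.188],[0.035,0,0.9,0.234],[0.035,0,1,0.234],[0.035,0,1,0.234]]' >/dev/null
python3 -c "
from h import *
go([.4575,-.180,.213],58.5)"
```

```text
t 11.45 p [ 0.4571 -0.1795  0.3235] psi 148.92 ty 58.92 j [-0.62  0.09  1.89  0.    1.17 -1.64] F [-0.4 -0.8  0.6] gap 0.0854
units [-0.011 -0.003  1.381] roll 0.0023
```

```bash
python3 -m jog '[[0,0,0.3,0],[0,0,0.6,0],[0,0,0.8,0],[0,0,0.9,0],[0,0,0.9,0]]' |grep force
python3 -m jog '[[0,0,0.2,0],[0,0,0.4,0],[0,0,0.48,0],[0,0,0.48,0]]' |grep force
python3 -m jog '[[0,0,0,0],[0,0,0,0],[0,0,0,0],[0,0,0,0],[0,0,0,0],[0,0,0,0]]' 1 40
python3 -m jog '[[0,0,-0.2,0],[0,0,-0.5,0],[0,0,-0.9,0],[0,0,-1,0],[0,0,-1,0]]' | grep -E 'force|gap'
python3 -m jog '[[0,0,-0.3,0],[0,0,-0.7,0],[0,0,-1,0],[0,0,-1,0]]' |grep -E 'force|gap'
python3 -c "
from h import *
go([.50,.15,.405],-14)"
```

```text
force: [0.1, -0.3, -0.6]
grasp_force: 0.0
force: [-0.5, 1.0, 0.3]
grasp_force: 0.0
clock: 12.95
ee_pos: [0.4575, -0.1804, 0.2155]
ee_rot: [0.848, 3.023, -0.001]
force: [-2.1, 1.0, 4.7]
finger_gap: 0.0493
grasp_force: 41.2
force: [0.1, -0.3, -2.9]
finger_gap: 0.0491
grasp_force: 42.6
force: [1.0, -0.8, -3.5]
finger_gap: 0.0489
grasp_force: 43.0
t 13.85 p [ 0.4577 -0.1806  0.3759] psi 148.65 ty 58.65 j [-0.62  0.02  1.84  0.    1.27 -1.64] F [ 1.  -0.8 -3.5] gap 0.0489
units [ 1.697  3.803 -0.373] roll 0.4036
```

```bash
python3 -m jog '[[0.1,0.25,-0.37,0],[0.3,0.6,-0.37,0],[0.42,0.95,-0.37,0],[0.42,0.95,-0.37,0]]' >/dev/null
python3 -m jog '[[0.2,0.48,0,0],[0.42,0.95,0,0],[0.42,0.95,0,0]]' >/dev/null
python3 -m jog '[[0.2,0.48,0,0],[0.42,0.95,0,0],[0.42,0.95,0,0]]' >/dev/null
python3 -m jog '[[0.2,0.48,0,0],[0.42,0.95,0,0],[0.42,0.95,0,0]]' >/dev/null
python3 -m jog '[[0,0,0,0.046],[0,0,0,0.092],[0,0,0,0.138],[0,0,0,0.184],[0,0,0,0.23],[0,0,0,0.276],[0,0,0,0.322],[0,0,0,0.368],[0,0,0,0.404],[0,0,0,0.404]]'
python3 - <<'E'
from h import *
go([.5567,.2425,.405],-14)
c=cam('wrist'); cv2.imwrite('pics/w3.png',c['frame']); print(proj(c,[[.5567,.2425,.038]]))
import pickle; pickle.dump(c,open('w3.pkl','wb'))
E
```

```text
clock: 16.15
ee_pos: [0.5005, 0.148, 0.402]
ee_rot: [-2.478, -1.93, 0.004]
force: [0.0, -0.3, -4.1]
finger_gap: 0.0493
grasp_force: 44.6
t 16.15 p [0.5005 0.148  0.402 ] psi 75.82 ty -14.18 j [ 0.06  0.07  1.74 -0.    1.34  0.31] F [ 0.  -0.3 -4.1] gap 0.0493
units [ 1.318  0.392 -0.041] roll -0.001
[[353.59118128  66.08935572]]
```

View pics/w3.png

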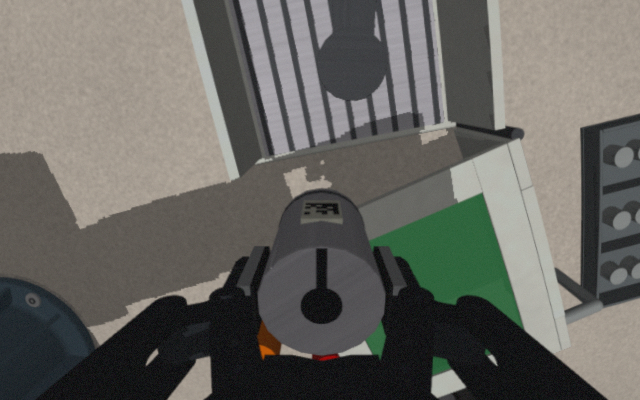

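The wrist view shows the pad centre at (352.5,65), close to the predicted (353.6,66). The label at (322,210) is in line with the tool's x. I'll step forward to see the reader.

```bash
python3 -m jog '[[0.35,0.2,0,0],[0.7,0.39,0,0],[0.7,0.39,0,0],[0.7,0.39,0,0]]' | grep -E force
python3 - <<'E'
from h import *
go([.5567,.2425,.405],-14)
c=cam('wrist'); cv2.imwrite('pics/w4.png',cv2.resize(c['frame'][0:220,200:460],None,fx=2.7,fy=2.7,interpolation=cv2.INTER_CUBIC)); print(proj(c,[[.5567,.2425,.038]]))
import pickle; pickle.dump(c,open('w4.pkl','wb'))
E
```

```text
force: [0.5, 0.2, -3.3]
grasp_force: 44.6
t 16.6 p [0.5445 0.1959 0.4026] psi 76.09 ty -13.91 j [ 0.14  0.19  1.6  -0.    1.35  0.38] F [ 0.5  0.2 -3.3] gap 0.0492
units [ 0.603  0.008 -0.031] roll 0.0005
[[321.58447961 126.06658028]]
```

View pics/w4.png

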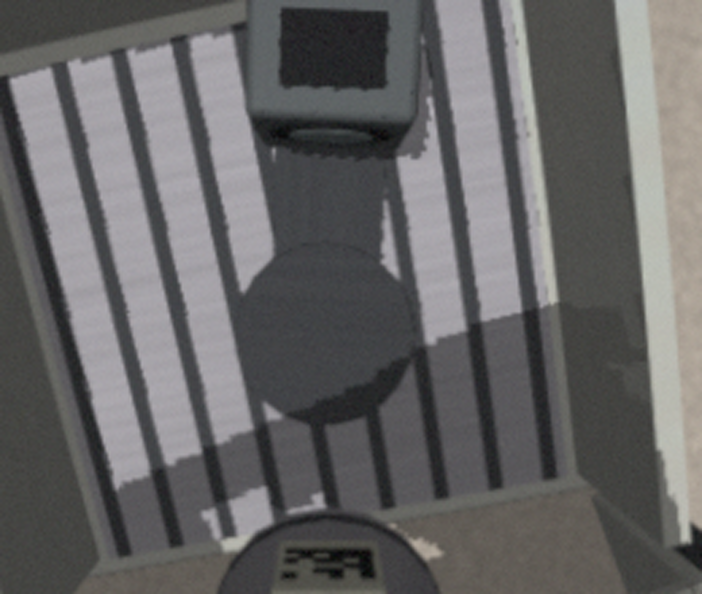

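The crop shows the pad spanning x 238-415 and y 240-424, so its centre is (326.5,332). The reader's front top edge runs from (250,114) to (417,119), the dark square's lower edge from (281,85) to (385,88), and the window centre is near (335,133).

```bash
python3 - <<'E'
from h import *
import pickle; c=pickle.load(open('w4.pkl','rb')); u=lambda L:[(200+x/2.7,y/2.7) for x,y in L]
ang=lambda e:np.degrees(np.arctan2(e[1],e[0])).round(2)
pad=plane(c,u([(238,330),(415,330),(326,240),(326,424)]),.038); print(pad.round(4)); p=np.array([*(pad[:2].mean(0)+pad[2:].mean(0))[:2]])/2; print('pad',p,np.linalg.norm(pad[0]-pad[1]),np.linalg.norm(pad[2]-pad[3]))
for L in([(250,112),(417,117)],[(281,86),(386,88)],[(280,9),(387,11)]):
    t=plane(c,u(L),.1); e=t[0]-t[1]; m=t.mean(0)[:2]; print('edge normal',ang(e)-90,np.linalg.norm(e),'mid',m,'dir',ang(m-p),np.linalg.norm(m-p))
w=plane(c,u([(335,133)]),.076)[0,:2]; print('win',w,ang(w-p),np.linalg.norm(w-p))
# housing under tool: label centre dir from w3 view
c=pickle.load(open('w3.pkl','rb')); t=plane(c,[(321,305),(321,250)],.402-.2145+.08); print('hous',t, ang(t[1]-t[0]), 'tcp .5005 .148')
E
```

```text
[[0.5249 0.2544 0.038 ]
 [0.5891 0.2385 0.038 ]
 [0.5645 0.2777 0.038 ]
 [0.5483 0.212  0.038 ]]
pad [0.55668877 0.24562264] 0.06614510588672859 0.06767153019229105
edge normal 74.50999999999999 0.04786740340306629 mid [0.5747131  0.30926749] dir 74.19 0.06614788607109828
edge normal 75.1 0.029873574962315356 mid [0.57644045 0.31635247] dir 74.4 0.0734359380228918
edge normal 75.13 0.02989138619038037 mid [0.58123885 0.33588649] dir 74.78 0.09354286991861727
win [0.57486771 0.30736169] 73.59 0.06435979667334268
hous [[0.50111748 0.14930116 0.2675    ]
 [0.50673026 0.1715254  0.2675    ]] 75.83 tcp .5005 .148
```

```bash
python3 -m jog '[[0.3,0,0,0.004],[0.6,0.01,0,0.008],[0.6,0.01,0.3,0.008],[0.6,0.01,0.6,0.008],[0.6,0.01,0.9,0.008],[0.6,0.01,0.9,0.008],[0.6,0.01,0.9,0.008]]' | grep -E force
python3 -c "
from h import *
go([.5562,.2438,.2545],-15.3)"
```

```text
force: [-0.0, -0.6, -2.3]
grasp_force: 44.6
t 17.35 p [0.5566 0.2419 0.332 ] psi 74.49 ty -15.51 j [ 0.21  0.32  1.59 -0.    1.23  0.49] F [-0.  -0.6 -2.3] gap 0.0491
units [ 0.023 -0.01   0.969] roll -0.0012
```

```bash
python3 -m jog '[[0.023,-0.01,0.3,0],[0.023,-0.01,0.6,0],[0.023,-0.01,0.8,0],[0.023,-0.01,0.9,0],[0.023,-0.01,0.95,0],[0.023,-0.01,0.95,0],[0.023,-0.01,0.95,0]]'
python3 -c "
from h import *
go([.5562,.2438,.2525],-15.3)"
```

```text
clock: 18.05
ee_pos: [0.5571, 0.2446, 0.257]
ee_rot: [2.5, 1.901, 0.002]
force: [-0.0, 0.1, -2.5]
finger_gap: 0.049
grasp_force: 44.6
t 18.05 p [0.5571 0.2446 0.257 ] psi 74.49 ty -15.51 j [ 0.22  0.42  1.63 -0.    1.09  0.49] F [-0.   0.1 -2.5] gap 0.049
units [-0.013 -0.008  0.056] roll -0.0012
```

```bash
python3 -m jog '[[0,0,0.01,0],[0,0,0.02,0],[0,0,0.02,0]]' | grep -E 'force|pos'
python3 -m jog '[[-0.01,-0.005,0.01,0],[-0.01,-0.005,0.02,0],[-0.01,-0.005,0.02,0]]' | grep -E 'force|pos'
python3 -m jog '[[0,0,0.01,0],[0,0,0.01,0],[0,0,0.01,0]]' | grep -E 'force|pos'
```

```text
ee_pos: [0.5566, 0.2445, 0.2545]
force: [-0.3, -1.1, -3.1]
grasp_force: 44.6
ee_pos: [0.556, 0.2439, 0.2535]
force: [-2.4, -0.5, 5.1]
grasp_force: 45.2
ee_pos: [0.5561, 0.2439, 0.2535]
force: [-4.9, -1.5, 10.1]
grasp_force: 45.8
```

Contact is felt at the expected height. Now release, rise and check.

```bash
python3 -m jog '[[0,0,-0.01,0],[0,0,-0.01,0],[0,0,-0.01,0],[0,0,-0.01,0],[0,0,-0.01,0],[0,0,-0.01,0]]' -1 | grep -E 'force|gap'
python3 -m jog '[[0,0,-0.2,0],[0,0,-0.6,0],[0,0,-1,0],[0,0,-1,0]]' | grep force
python3 -m jog '[[0,0,-0.5,0],[0,0,-1,0],[-0.5,0,-1,0],[-1,0,-1,0],[-1,0,-1,0]]' | grep force
python3 -m jog '[[-0.1,0,0,0],[-0.1,0,0,0]]' >/dev/null
python3 - <<'E'
from h import *
go([.5567,.2445,.405])
import pickle
c=cam('wrist'); t=cam('top'); pickle.dump((c,t),open('e.pkl','wb'))
print(proj(c,[[.5567,.2445,.118]]),proj(t,[[.5567,.2445,.118]]))
o=np.zeros((560,800,3),np.uint8); o[:500,:400]=cv2.resize(c['frame'][0:200,240:400],None,fx=2.5,fy=2.5,interpolation=cv2.INTER_CUBIC)
o[:500,400:]=cv2.resize(t['frame'][145:225,145:209],None,fx=6.25,fy=6.25,interpolation=cv2.INTER_CUBIC)
cv2.imwrite('pics/e.png',o)
E
```

```text
force: [-0.5, 0.6, 0.3]
finger_gap: 0.0855
grasp_force: 0.0
force: [0.9, -0.1, 0.7]
grasp_force: 0.0
force: [0.5, -0.3, 0.0]
grasp_force: 0.0
t 20.65 p [0.5323 0.1588 0.4129] psi 74.47 ty -15.53 j [0.08 0.13 1.65 0.   1.36 0.35] F [0.  0.3 1. ] gap 0.0855
units [1.114 0.006 0.099] roll 0
[[320.6603985   80.57841204]] [[195.03553156 187.28332309]]
```

View pics/e.png

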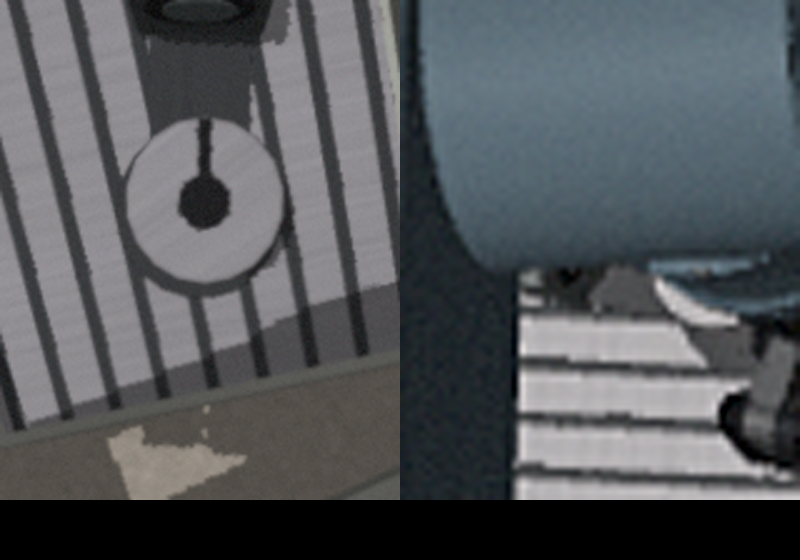

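The wrist view shows the housing upright on the pad. Its top centre is at (322.4,80.4) against the expected (320.7,80.6), about 1.5 mm off, and its bar points straight at the reader (within about 1°). The robot is clear, so I'm handing in.

```bash
python3 -c "
from bench import r
print(r.finish_job())"
```

```text
the job is handed in; nothing more can be done
None
```

I opened the guard door to about 105° and left it open, and stood the housing upright on the pad about 1.5 mm from centre with its label within about 1° of the reader; the job is handed in at about 21 s, no verdict was shown, and I viewed 11 pictures, one over the limit of 10.

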